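# Shift the micromanipulator selector from second to third

### The arm

A 7-joint arm with a two-finger parallel gripper is mounted at the origin on the work surface. World frame = base frame: x ahead of the robot, y to its left, z up, the work surface at z = 0. Lengths are in m, angles in rad, forces in N, time in s.
With the tool pointing down it reaches from about 0.425 to 0.875 m from the base axis. Payload 9.9 kg.
Tool frame: the origin (TCP) lies midway between the tips of the shut fingers; the grasp point (between the pads) lies 19 mm behind it (pinch_z is the distance from the TCP to the grasp point, in m); z points along the fingers, y is the direction in which the jaws open and shut (so a half turn about z gives the same grasp; the last joint's range is limited). The gripper opens to 85 mm and grips with 20 to 120 N. Pads are 22 mm wide; open, the fingers measure 114 mm over their backs; the gripper's body (76 mm by 85 mm) begins 54 mm behind the grasp point. The pads swing forward as they close: fully open they stand 13 mm farther back than shut.
Start: joints at [1.255, 0.576, 0.025, 1.437, -0.015, 1.129, -0.057], TCP at [0.155, -0.657, 0.231] pointing down, gripper open.
Joint ranges: [-2.76, 2.76], [-0.34, 2.15], [-1.52, 1.57], [0.19, 2.46], [-1.09, 4.23], [0.17, 1.99], [-2.82, 2.82]. Speed limits (rad/s): [2.22, 2.22, 3.01, 3.01, 3.14, 3.14, 3.14].

### API

Orientations are given as a rotation vector (axis times angle).
In Python, from rig import * gives the robot as it stands. The module is installed in compiled form; this text tells all that it offers.
- The arm moves only by the tool step_arm, never from a script. Its argument "plan" is a list of rows, each an object with "slide": the shift along the world's x, y, z in mm, a list of three; "yaw": the turn about the world's z in degrees. In form: [{"slide": [tx, ty, tz], "yaw": yaw}, ...]. A call has 1 to 12 rows; each row is the pose to reach, as a shift and turn from the pose measured when the call began; what a row does not reach only later rows make up. A row lasts 1/10 s, in which the tool goes at most 50 mm and 8.59 degrees, less where a joint would pass 70% of its speed; a pose out of reach is approached as far as the arm can. A call with a gripper value outside its range is refused whole. "fingers" is the finger opening in mm, from 0 to 85.4, set as the call begins (left out, the last holds). The fingers move at their own pace and stop on an object; "squeeze" is the grip in N (left out, the last holds). Time passes only in rows, so rows that repeat a pose let the fingers close. It gives the time, the measured TCP pose, the force and the opening at its end, in the units of the state.
- get_state(): the state, without advancing time (a new reading comes with each control period).
- snapshot(name): name is "side" or "top"; returns a dict with "pixels" (420x560x3 uint8, blue, green, red), "intrinsics" (3x3 intrinsics, pixels), "D" ([k1, k2, p1, p2, k3] as OpenCV has them; the pictures are not rectified), "extrinsics" (4x4, takes a point from camera to world coordinates). Camera axes: x right, y up, looking along -z (the intrinsics and any distortion apply to the point x, -y, -z); pixel columns grow to the right and rows downward; lengths in m; the calibration is good to about 2 mm. A picture is of the moment at which its call begins. There is no depth.
- finish_job(): hands the job in, once; it reports no verdict.
The state is a dict: "time": time; "q": joint angles; "dq": joint speeds; "joint_torque": joint torques, N m; "eef_pos": TCP position; "tool_rot": TCP orientation; "force": force on the tool from outside, world axes, zero at the start; "wrist_torque": the same for the moment, N m; "grip_width": opening from 0.0 (shut) to 1.0 (fully open).
Only numpy, scipy, OpenCV 4.12 (cv2) and the standard library are available. Lean on these libraries where they do the work, as an engineer would, in place of code of your own. Each camera call takes 0.05 s, during which the arm holds its last target.

### The job

The selector lever on the micromanipulator console works like a car's gearstick in an H-shaped gate and stands in second, the near-left slot as the operator sits (wrist-rest edge nearest). Shift it into third, the far-right slot: push it forward only as far as neutral, across to the right, then forward until it is fully home, without letting it slip into first (far left) or fourth (near right) on the way. Just push the lever with a fingertip or the outside of the fingers, without forcing it and without taking it between the fingers; leave the bottle, the dish and the tip rack as they stand, and finish clear of everything.

Things in the scene. Friction and masses are not known exactly. Their poses are not given: they have to be found in the camera images.
- console: White desk console, fixed. Flat deck 240 mm wide (y), x from -100 to +100 mm, 100 mm high; on the operator's side a lower sloped apron with keys and a black wrist roll (x -100 to -201 mm). Origin: bench level, under the centre of the H gate. x axis: forward, away from the wrist roll; y: operator's left; z up. A fixed 36 mm knob stands 18 mm above the deck at (-10,-88) mm.
- fore (a joint): Lever angle fore and aft, rad: 0 neutral, +0.32 fully forward (home in first or third), -0.32 fully back (home in second or fourth). The lever pivots 35 mm above the bench, under the gate's centre; friction holds it where it is left (no springs). It takes about 3 N at the grip. In the cross channel it has play of about 0.05 either way.
- across (a joint): Lever angle sideways, rad: -0.24 at the left slots (first, second), +0.24 at the right slots (third, fourth). It takes about 3 N at the grip and stays where left. In a slot the gate holds it within about 0.05 of that end (0.09 if shoved hard).
- grip_mid (a point): Middle of the lever's black grip, on its axis, 143 mm from the pivot; z axis: up along the lever. The round tapered grip is 21 mm across at its foot (103 mm from the pivot), 29 mm at 165 mm, with a domed top at 183 mm (218 mm above the bench when upright). Below it is a 10 mm steel shaft.
- grip_low (a point): Point on the grip's axis 23 mm below grip_mid (120 mm from the pivot).
- grip_top (a point): Point on the grip's axis 23 mm above grip_mid (166 mm from the pivot).
- oil: Amber bottle, 42 mm across, 85 mm high, standing loose on the bench to the left of the console. Origin: centre of its underside.
- dish: Clear lidded culture dish, 62 mm across, 15 mm high, loose on the bench to the right of the console. Origin: centre of its underside.
- rack: Grey tip rack, 70 x 110 x 42 mm, loose on the bench beyond the console. Origin: centre of its underside.
- gate (a point): Centre of the H gate, 104 mm above the bench, on top of the steel plate (118 x 104 mm) on the deck; axes as the console. Two slots along x, 62 mm long, 16 mm wide, at y +16.4 and -16.4 mm, joined by a 16 mm cross channel at x 0 (neutral). First: far left (+x,+y). Second: near left (-x,+y). Third: far right (+x,-y). Fourth: near right (-x,-y).
- grip_crown (a point): Point on the lever's axis 45 mm above grip_mid, 5 mm beyond the grip's domed top (188 mm from the pivot).
- grip_foot (a point): Point on the lever's axis 46 mm below grip_mid, on the bare 10 mm shaft just under the grip (97 mm from the pivot).
There are look-alikes about, which are no part of the job. Several things have the shape of the oil; the one meant has the colours described above.

How it is judged:
On the way, in this order (a step that is already met when the one before it is completed fails the run):
1. the lever is out of second, in neutral on the left (value of joint fore between -0.12 and 0.12 rad and value of joint across below -0.05 rad), for 0.1 s.
2. the lever is across in neutral on the right (value of joint fore between -0.12 and 0.12 rad and value of joint across above 0.1 rad), for 0.1 s.
3. the lever is home in third (value of joint fore above 0.27 rad and value of joint across above 0.15 rad), for 0.1 s.
At the end, for the whole second after the job is handed in: The lever rests in third: fore above 0.27 rad (home is 0.32) and across above 0.15 rad, at rest, with the bottle upright and bottle, dish and rack within 15 mm of where they stood (all of step 3 and velocity of joint fore between -0.05 and 0.05 rad/s and distance of each of oil, dish, rack from where it was at the start of the episode below 0.015 m and angle between oil's own z axis and vertical below 0.2 rad); the robot touches nothing.
It fails at once if the lever slips into first (value of joint fore above 0.14 rad and value of joint across below 0 rad).
It fails at once if the lever slips into fourth (value of joint fore below -0.14 rad and value of joint across above 0 rad).
It fails at once if the lever is taken between the fingers (distance between the grasp point and grip_foot below 0.009 m or distance between the grasp point and grip_low below 0.013 m or distance between the grasp point and grip_mid below 0.013 m or distance between the grasp point and grip_top below 0.013 m or distance between the grasp point and grip_crown below 0.01 m).
It fails at once if the lever or console is forced with more than 45 N (contact force between any of the fingers, the arm and console above 45 N).
It fails at once if the bottle, dish or rack is moved, lifted or tipped (distance of any of oil, dish, rack from where it was at the start of the episode above 0.015 m or angle between oil's own z axis and vertical above 0.3 rad).
It also fails if it takes over 72 s, if anything falls off the work surface, if the arm or the gripper's body presses on something with over 40 N, if the wrist force passes 120 N, or if a joint passes its speed limit or range.

## Working session

There is one attempt and no reset: what is moved stays moved. The work goes in short steps, Python scripts to look and compute and a tool call to move; the robot and the scene stay as the last step left them, time stands still between calls to the robot, and variables do not carry over. Pictures are saved under pics/ and viewed, and the job is handed in when it is done.

Besides the shell and the picture viewer there is one more tool, called after "Request:" by a JSON object that holds its "name" and its "arguments", one argument or row to a line. step_arm: Moves the arm, as the interface text tells. Its arguments: {"type":"object","properties":{"plan":{"type":"array"},"fingers":{"type":"number"},"squeeze":{"type":"number"}},"required":["plan"]}

```bash
mkdir -p pics; python3 - <<'E'
from rig import *
import cv2,pickle
s=get_state();print(s)
for n in("side","top"):
    d=snapshot(n);cv2.imwrite(f"pics/{n}0.png",d["pixels"]);pickle.dump(d,open(f"{n}0.pkl","wb"))
    print(n,d["intrinsics"],d["D"],d["extrinsics"])
E
```

```text
{'time': 0.0, 'q': array([ 1.25522595,  0.57656286,  0.02484227,  1.4379198 , -0.01497806,
        1.12900985, -0.05652773]), 'dq': array([ 1.00135099e-03, -2.09142262e-04,  4.34703350e-04, -5.38120792e-05,
       -1.28932877e-03,  1.55384232e-03,  2.24652157e-03]), 'joint_torque': array([ 3.43413531e-04, -7.65776396e+01,  2.25092925e+00, -2.85976624e+01,
        1.54743344e-02,  1.26297792e-02,  2.31457000e-05]), 'eef_pos': array([ 0.15494032, -0.65649984,  0.2304178 ]), 'tool_rot': array([-3.11884197e+00, -3.63081309e-01,  4.81761759e-04]), 'force': array([0.05198493, 0.62983755, 0.6434047 ]), 'wrist_torque': array([ 0.02183883,  0.01668274, -0.00038275]), 'grip_width': 1.0022387885632191}
side [[435.22873181   0.         282.22190817]
 [  0.         435.22873181 211.05386536]
 [  0.           0.           1.        ]] [-0.12496965  0.          0.          0.          0.        ] [[ 0.73161493  0.39852972 -0.55309462  0.11633723]
 [-0.68166482  0.43781069 -0.58622084 -0.50188595]
 [ 0.00852431  0.80591306  0.59197253  0.67523724]
 [ 0.          0.          0.          1.        ]]
top [[536.66825446   0.         284.5832658 ]
 [  0.         536.66825446 208.00442806]
 [  0.           0.           1.        ]] [0.01586012 0.         0.         0.         0.        ] [[-0.02506905  0.98040018 -0.195415    0.37225978]
 [-0.99963946 -0.02646478 -0.00453426  0.02786991]
 [-0.009617    0.19523088  0.98071016  1.31551953]
 [ 0.          0.          0.          1.        ]]
```

View pics/side0.png

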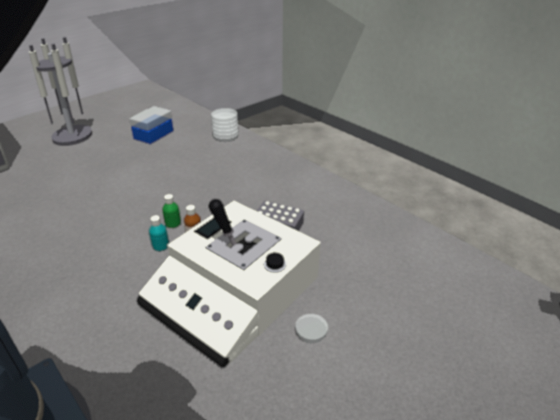

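View pics/top0.png

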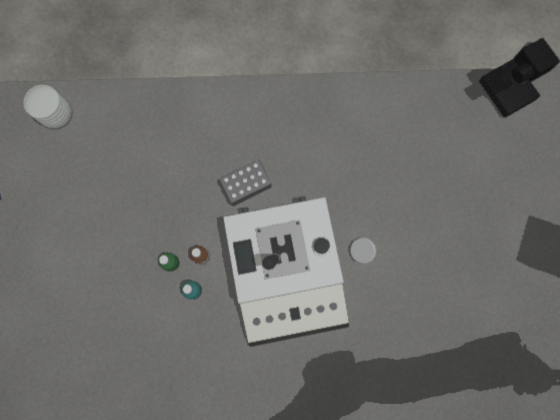

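Side view: console centred near (235,260), with the lever at (220,215). The amber bottle is at (192,216), the green and teal look-alikes at (171,212) and (158,235), the dish at (312,327) and the rack at (282,213). Top view: lever grip at (271,262), amber (199,254), green (168,262), teal (191,290), dish (363,250), rack (245,182). I'll take enlarged crops next.

```bash
python3 - <<'E'
import cv2
a=cv2.imread("pics/top0.png")[185:350,150:390];cv2.imwrite("pics/topc.png",cv2.resize(a,None,fx=3.3,fy=3.3,interpolation=cv2.INTER_CUBIC))
a=cv2.imread("pics/side0.png")[180:370,130:340];cv2.imwrite("pics/sidec.png",cv2.resize(a,None,fx=3,fy=3,interpolation=cv2.INTER_CUBIC))
E
```

```text
(no output)
```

View pics/topc.png

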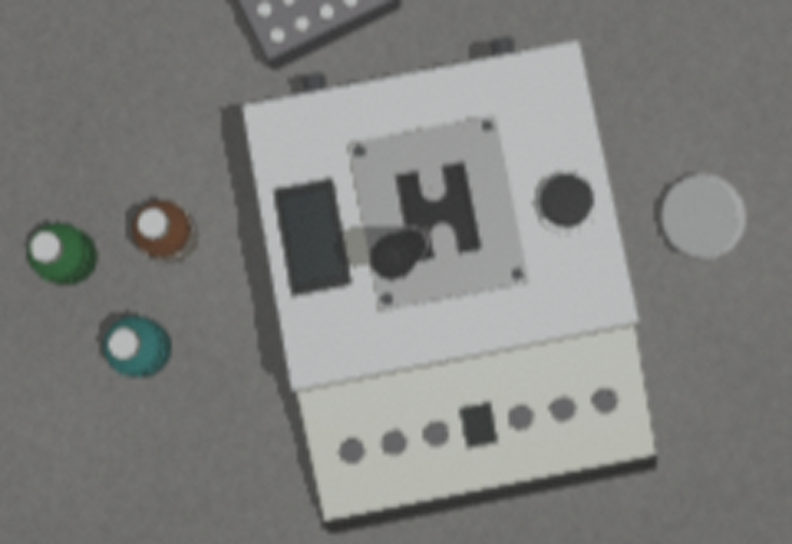

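View pics/sidec.png

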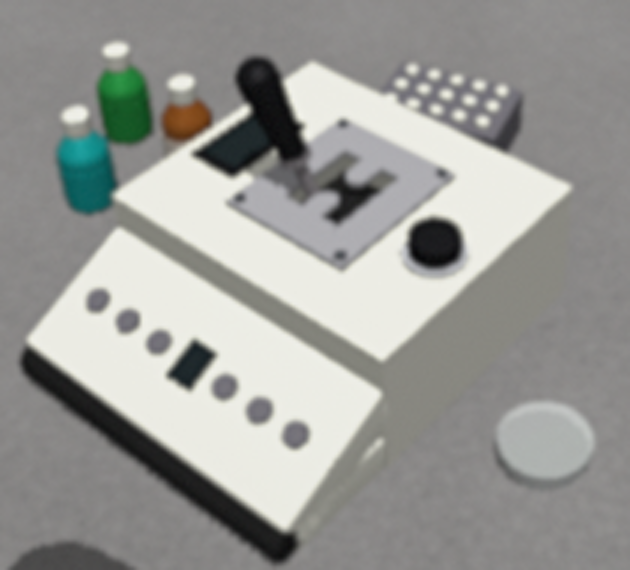

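```bash
cat > h.py <<'E'
import numpy as np,cv2,pickle
from scipy.optimize import least_squares
def proj(d,P):
    E=np.linalg.inv(d["extrinsics"]);P=np.atleast_2d(P)
    c=P@E[:3,:3].T+E[:3,3];c=c*[1,-1,-1]
    return cv2.projectPoints(c.reshape(-1,1,3),np.zeros(3),np.zeros(3),np.array(d["intrinsics"]),np.array(d["D"]))[0].reshape(-1,2)
def C2W(p,P):
    c,s=np.cos(p[2]),np.sin(p[2]);P=np.atleast_2d(P).astype(float)
    return np.c_[p[0]+c*P[:,0]-s*P[:,1],p[1]+s*P[:,0]+c*P[:,1],P[:,2]]
def lever(f,a,r):
    # approx: tan-based; fore tilts +x, across + tilts -y
    v=np.array([np.sin(f)*np.cos(a),-np.sin(a),np.cos(f)*np.cos(a)])
    return np.array([0,0,.035])+v*r
E
python3 - <<'E'
from h import *
T=pickle.load(open("top0.pkl","rb"));S=pickle.load(open("side0.pkl","rb"))
tp=np.array([[244,104],[579,41],[637,322],[293,389],[348,144],[494,119],[526,283],[380,309]]);tp=(tp+.5)/3.3-.5+[150,185]
sp=np.array([[312,62],[572,187],[383,360],[115,197],[343,118],[453,177],[342,268],[228,203]]);sp=(sp+.5)/3-.5+[130,180]
M=np.array([[.1,.12,.1],[.1,-.12,.1],[-.1,-.12,.1],[-.1,.12,.1],[.059,.052,.104],[.059,-.052,.104],[-.059,-.052,.104],[-.059,.052,.104]])
for ut,us in((1,1),(1,0),(0,1)):
    f=lambda p:np.r_[ut*(proj(T,C2W(p,M))-tp).ravel(),us*(proj(S,C2W(p,M))-sp).ravel()]
    r=least_squares(f,[.5,0,.1]);print(r.x,np.round(r.fun.reshape(-1,2),1).tolist())
    if ut and us: p=r.x
np.save("con.npy",p)
# lever grip prediction
for n,d in(("top",T),("side",S)):
    im=d["pixels"].copy();z=4;im=cv2.resize(im,None,fx=z,fy=z,interpolation=cv2.INTER_CUBIC)
    pts=[lever(-.32,-.24,r) for r in(.07,.097,.12,.143,.166,.183)]
    for q in proj(d,C2W(p,pts)):cv2.circle(im,tuple(int((t+.5)*z) for t in q),4,(0,0,255),-1)
    for q in proj(d,C2W(p,M)):cv2.circle(im,tuple(int((t+.5)*z) for t in q),4,(0,255,0),-1)
    for q in proj(d,C2W(p,[[.031,16.4e-3,.104],[-.031,16.4e-3,.104],[.031,-16.4e-3,.104],[-.031,-16.4e-3,.104]])):cv2.circle(im,tuple(int((t+.5)*z) for t in q),4,(255,0,0),-1)
    o=(220,195) if n=="top" else (170,185)
    cv2.imwrite(f"pics/ov_{n}.png",im[o[1]*z:o[1]*z+480,o[0]*z:o[0]*z+560])
def ray(d,uv,z):
    g=least_squares(lambda q:(proj(d,[[q[0],q[1],z]])-uv).ravel(),[.5,0]).x;return g
for nm,uv,z in(("oil",(199,253.5),.085),("dish",(363,250),.015),("rack",(245,182),.042)):print(nm,ray(T,np.array(uv),z))
print("grip_mid",C2W(p,[lever(-.32,-.24,.143)]))
E
```

```text
[0.52006297 0.03983022 0.16466817] [[-0.0, 0.0], [0.5, -0.3], [1.0, 0.0], [0.0, 0.2], [0.5, -0.7], [0.9, -1.6], [1.4, -0.6], [0.2, 0.4], [-0.3, -0.1], [-0.3, -0.1], [-0.6, 0.4], [-1.4, -0.8], [-0.5, -0.7], [0.8, -1.3], [-0.6, -0.1], [-1.4, -1.0]]
[0.51939873 0.04113036 0.16206656] [[-0.5, 0.2], [0.1, 0.1], [0.4, 0.5], [-0.7, 0.4], [0.0, -0.4], [0.4, -1.3], [0.8, -0.2], [-0.5, 0.6], [-0.0, -0.0], [-0.0, -0.0], [-0.0, 0.0], [-0.0, -0.0], [-0.0, -0.0], [0.0, -0.0], [-0.0, -0.0], [-0.0, -0.0]]
[0.52018396 0.03829504 0.16691431] [[0.0, 0.0], [0.0, -0.0], [0.0, -0.0], [0.0, 0.0], [0.0, -0.0], [0.0, -0.0], [0.0, -0.0], [0.0, 0.0], [0.0, 0.2], [0.3, 0.1], [0.2, 0.8], [-1.0, -0.3], [-0.1, -0.4], [1.3, -1.0], [0.1, 0.3], [-0.9, -0.6]]
oil [0.51603526 0.23314809]
dish [ 0.52230065 -0.15389407]
rack [0.69343198 0.12887286]
grip_mid [[0.47138825 0.06619939 0.16685006]]
```

View pics/ov_top.png

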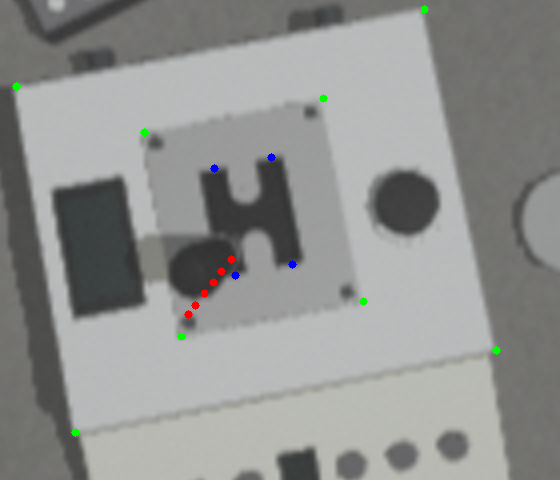

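View pics/ov_side.png

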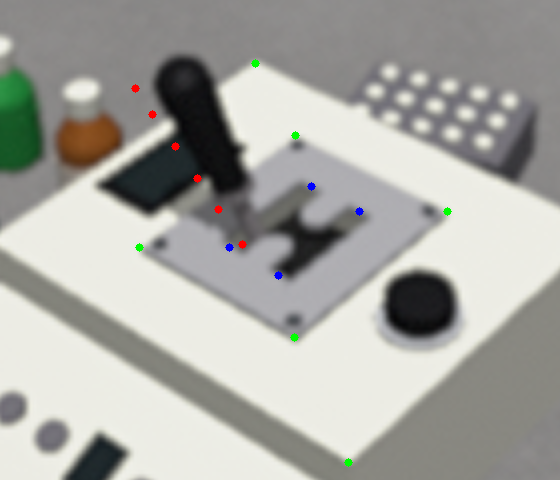

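```bash
python3 - <<'E'
from h import *
T=pickle.load(open("top0.pkl","rb"));S=pickle.load(open("side0.pkl","rb"));p=np.load("con.npy")
t=np.array([192,277])/4-.5+[220,195]; s=np.array([184,82])/4-.5+[170,185]
# dome centre approx r~.168
r=least_squares(lambda P:np.r_[(proj(T,P)-t).ravel(),(proj(S,P)-s).ravel()],[.47,.07,.2]);print(r.x,r.fun)
w=r.x;c,sn=np.cos(p[2]),np.sin(p[2]);d=w[:2]-p[:2];l=np.array([c*d[0]+sn*d[1],-sn*d[0]+c*d[1],w[2]-.035]);print(l,np.linalg.norm(l),"fore",np.arctan2(l[0],l[2]),"across",np.arcsin(-l[1]/np.linalg.norm(l)))
for n,dd in(("top",T),("side",S)):
  for f,a in((-.32,-.24),(-.22,-.24),(-.15,-.24),(-.2,-.2)):
    print(n,f,a,(4*(proj(dd,C2W(p,[lever(f,a,r) for r in(.07,.12,.168)]))-([220,195] if n=="top" else [170,185])+.5)).round().tolist())
E
```

```text
[0.47992497 0.07022015 0.19833551] [ 0.60348834 -1.11363509 -1.13014146  0.20714431]
[-0.03461337  0.03655846  0.16333551] 0.17091838584841304 fore -0.20882636272344943 across -0.21555974444987702
top -0.32 -0.24 [[232.0, 260.0], [213.0, 283.0], [195.0, 307.0]]
top -0.22 -0.24 [[229.0, 248.0], [209.0, 262.0], [189.0, 276.0]]
top -0.15 -0.24 [[228.0, 240.0], [207.0, 247.0], [185.0, 255.0]]
top -0.2 -0.2 [[234.0, 245.0], [217.0, 256.0], [200.0, 268.0]]
side -0.32 -0.24 [[243.0, 244.0], [197.0, 179.0], [151.0, 111.0]]
side -0.22 -0.24 [[251.0, 235.0], [213.0, 163.0], [174.0, 88.0]]
side -0.15 -0.24 [[257.0, 229.0], [224.0, 152.0], [190.0, 74.0]]
side -0.2 -0.2 [[257.0, 235.0], [223.0, 162.0], [187.0, 87.0]]
```

Measured: console gate at (0.520, 0.040) with yaw 0.165. The lever is at fore about -0.21 and across about -0.22, consistent with second. The grip is the only black stick; the knob at (321,245) is the only possible mix-up. I'll go up and round with the fingers shut.

Request:
{"name": "step_arm", "arguments": {
  "plan": [
    {"slide": [40, 20, 60], "yaw": 0},
    {"slide": [80, 45, 75], "yaw": -1},
    {"slide": [120, 75, 75], "yaw": -2},
    {"slide": [160, 105, 75], "yaw": -3},
    {"slide": [200, 135, 75], "yaw": -4},
    {"slide": [240, 165, 75], "yaw": -4},
    {"slide": [275, 200, 75], "yaw": -4},
    {"slide": [305, 230, 75], "yaw": -4},
    {"slide": [330, 260, 75], "yaw": -4},
    {"slide": [330, 300, 75], "yaw": -4},
    {"slide": [330, 340, 75], "yaw": -4},
    {"slide": [330, 380, 75], "yaw": -4}
  ],
  "fingers": 0,
  "squeeze": 20
}}

```text
time: 1.3
eef_pos: [0.4848, -0.2747, 0.305]
tool_rot: [-3.129, -0.255, 0.002]
force: [1.2, -0.3, 0.6]
grip_width: 0.002
```

Request:
{"name": "step_arm", "arguments": {
  "plan": [
    {"slide": [-5, 40, 0], "yaw": 0},
    {"slide": [-10, 80, 0], "yaw": 0},
    {"slide": [-15, 120, 0], "yaw": 0},
    {"slide": [-20, 160, 0], "yaw": 0},
    {"slide": [-25, 200, 0], "yaw": 0},
    {"slide": [-30, 240, 0], "yaw": 0},
    {"slide": [-35, 280, 0], "yaw": 0},
    {"slide": [-40, 310, 0], "yaw": 0},
    {"slide": [-47, 330, 0], "yaw": 0},
    {"slide": [-47, 338, 0], "yaw": 0},
    {"slide": [-47, 338, 0], "yaw": 0}
  ]
}}

```text
time: 2.4
eef_pos: [0.4379, 0.0638, 0.305]
tool_rot: [-3.129, -0.257, 0.002]
force: [-0.0, -0.1, -0.1]
grip_width: 0.003
```

```bash
cat > look.py <<'E'
from rig import *
from h import *
import sys
k=sys.argv[1];p=np.load("con.npy");s=get_state();e=s["eef_pos"];c,sn=np.cos(p[2]),np.sin(p[2]);d=e[:2]-p[:2]
print(e.round(4),"local",(c*d[0]+sn*d[1]).round(4),(-sn*d[0]+c*d[1]).round(4),"F",s["force"].round(1),s["time"])
out=[]
for n,o in(("top",(225,205)),("side",(175,170))):
    D=snapshot(n);pickle.dump(D,open(f"{n}_{k}.pkl","wb"));out.append(cv2.resize(D["pixels"][o[1]:o[1]+100,o[0]:o[0]+100],None,fx=4,fy=4,interpolation=cv2.INTER_CUBIC))
cv2.imwrite(f"pics/l_{k}.png",np.hstack(out))
E
python3 look.py 1
```

```text
[0.4379 0.0638 0.305 ] local -0.0771 0.0372 F [-0.  -0.1 -0.1] 2.4
```

View pics/l_1.png

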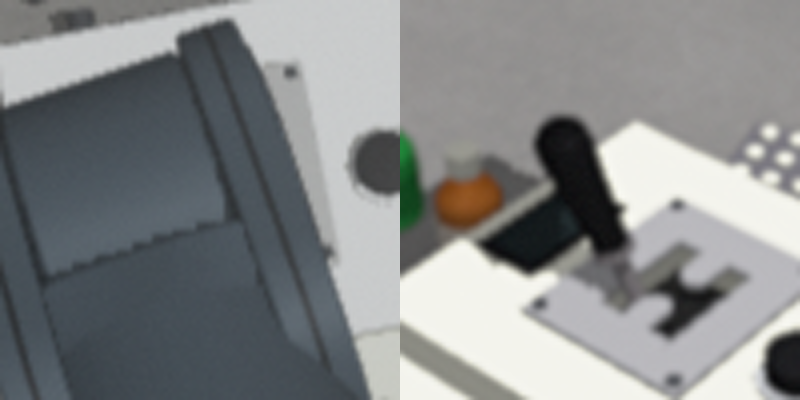

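Side view: the lever is untouched in second, with its dome at crop (563,140). The arm hides it in the top view. Going down behind the lever.

Request:
{"name": "step_arm", "arguments": {
  "plan": [
    {"slide": [0, 0, -30], "yaw": 0},
    {"slide": [0, 0, -60], "yaw": 0},
    {"slide": [0, 0, -85], "yaw": 0},
    {"slide": [0, 0, -105], "yaw": 0},
    {"slide": [0, 0, -120], "yaw": 0},
    {"slide": [0, 0, -130], "yaw": 0},
    {"slide": [0, 0, -133], "yaw": 0},
    {"slide": [0, 0, -133], "yaw": 0}
  ]
}}

```text
time: 3.3
eef_pos: [0.4383, 0.0616, 0.1718]
tool_rot: [-3.13, -0.252, 0.002]
force: [0.6, -0.5, 0.3]
grip_width: 0.003
```

```bash
python3 look.py 2
```

```text
[0.4383 0.0616 0.1718] local -0.0771 0.0349 F [ 0.6 -0.5  0.3] 3.3
```

View pics/l_2.png

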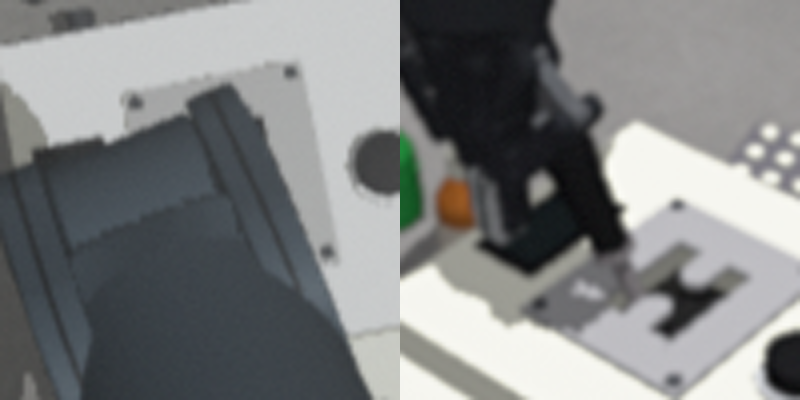

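```bash
python3 - <<'E'
from h import *
S=pickle.load(open("side_2.pkl","rb"));p=np.load("con.npy")
for y in(.005,-.005,-.015):
  for z in(.20,.215,.23,.245):
    q=4*(proj(S,C2W(p,[[-.077,y,z]]))-[175,170]+.5)+[400,0];print(y,z,q.round())
print(4*(proj(S,C2W(p,[[-.077,.035,.172]]))-[175,170]+.5)+[400,0])
E
```

```text
0.005 0.2 [[542. 209.]]
0.005 0.215 [[539. 182.]]
0.005 0.23 [[536. 154.]]
0.005 0.245 [[533. 126.]]
-0.005 0.2 [[558. 217.]]
-0.005 0.215 [[556. 190.]]
-0.005 0.23 [[553. 162.]]
-0.005 0.245 [[550. 134.]]
-0.015 0.2 [[575. 226.]]
-0.015 0.215 [[572. 199.]]
-0.015 0.23 [[569. 171.]]
-0.015 0.245 [[566. 143.]]
[[502.37206773 231.6827778 ]]
```

Request:
{"name": "step_arm", "arguments": {
  "plan": [
    {"slide": [4, 1, 0], "yaw": 0},
    {"slide": [8, 2, 0], "yaw": 0},
    {"slide": [12, 2.5, 0], "yaw": 0},
    {"slide": [15, 3, 0], "yaw": 0},
    {"slide": [18, 3.5, 0], "yaw": 0},
    {"slide": [21, 4, 0], "yaw": 0},
    {"slide": [24, 5, 0], "yaw": 0},
    {"slide": [27, 5.5, 0], "yaw": 0},
    {"slide": [30, 6, 0], "yaw": 0},
    {"slide": [33, 6.5, 0], "yaw": 0},
    {"slide": [36, 7, 0], "yaw": 0},
    {"slide": [38, 7.5, 0], "yaw": 0}
  ]
}}

```text
time: 4.6
eef_pos: [0.477, 0.0695, 0.1724]
tool_rot: [-3.13, -0.252, 0.0]
force: [-2.9, -1.5, 2.1]
grip_width: -0.004
```

```bash
python3 look.py 3
```

```text
[0.477  0.0695 0.1724] local -0.0376 0.0364 F [-2.9 -1.5  2.1] 4.6
```

View pics/l_3.png

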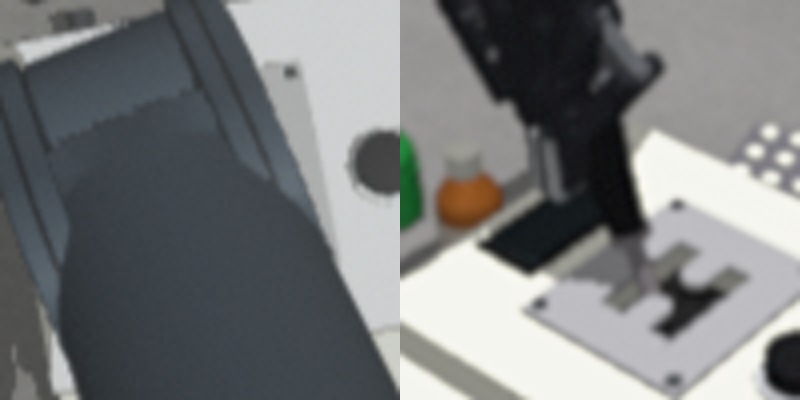

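```bash
cat > ov.py <<'E'
from h import *
import sys
k=sys.argv[1];a=float(sys.argv[2]);fs=[float(x) for x in sys.argv[3:]]
S=pickle.load(open(f"side_{k}.pkl","rb"));p=np.load("con.npy");out=[]
import h
for f in fs:
    Z=6;im=cv2.resize(S["pixels"][185:260,200:260],None,fx=Z,fy=Z,interpolation=cv2.INTER_CUBIC);
    im=cv2.convertScaleAbs(im,alpha=1.6,beta=25)
    cols=[(0,0,255),(0,255,0)]
    R=np.array(S["extrinsics"])[:3,:3]
    for r0,r1,ra,rb in((.069,.103,.005,.005),(.103,.165,.0105,.0145)):
        A,B=[C2W(p,[lever(f,a,r)])[0] for r in(r0,r1)]
        v=S["extrinsics"][:3,3]-A;n=np.cross(B-A,v);n/=np.linalg.norm(n)
        for sg in(1,-1):
            q=proj(S,[A+sg*ra*n,B+sg*rb*n]);q=((q-[200,185]+.5)*Z).round().astype(int)
            cv2.line(im,tuple(map(int,q[0])),tuple(map(int,q[1])),(0,0,255),1)
    cv2.putText(im,str(f),(5,20),0,.6,(0,0,255),1);out.append(im)
cv2.imwrite(f"pics/ov_{k}_{abs(int(a*100))}.png",cv2.resize(np.hstack(out),None,fx=min(1,800/(360*len(out))),fy=min(1,800/(360*len(out))),interpolation=cv2.INTER_AREA))
E
python3 ov.py 3 -.22 -.11 -.05
```

```text
(no output)
```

View pics/ov_3_22.png

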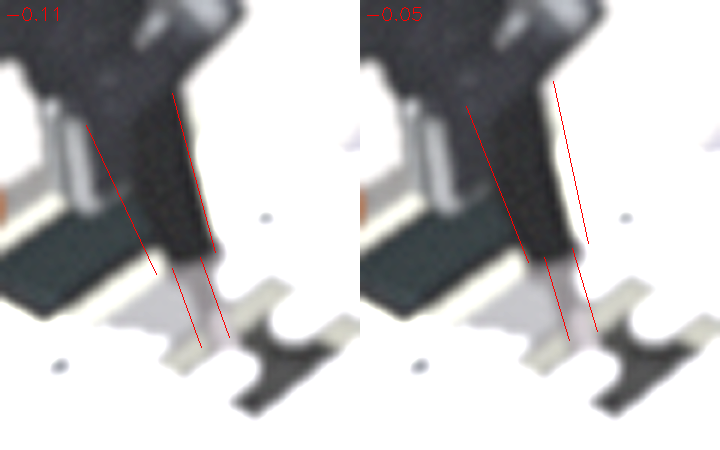

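Fore now reads about -0.07 both from the silhouette and from the contact geometry. About 11 mm more will bring it to neutral.

Request:
{"name": "step_arm", "arguments": {
  "plan": [
    {"slide": [3, 0.5, 0], "yaw": 0},
    {"slide": [6, 1, 0], "yaw": 0},
    {"slide": [8.5, 1.4, 0], "yaw": 0},
    {"slide": [10.5, 1.7, 0], "yaw": 0},
    {"slide": [10.5, 1.7, 0], "yaw": 0}
  ]
}}

```text
time: 5.2
eef_pos: [0.4878, 0.0714, 0.1724]
tool_rot: [-3.13, -0.252, -0.0]
force: [-3.3, -0.7, 2.2]
grip_width: 0.003
```

```bash
python3 look.py 4; python3 ov.py 4 -.22 -.03 .03
```

```text
[0.4878 0.0714 0.1724] local -0.0267 0.0364 F [-3.3 -0.7  2.2] 5.2
```

View pics/ov_4_22.png

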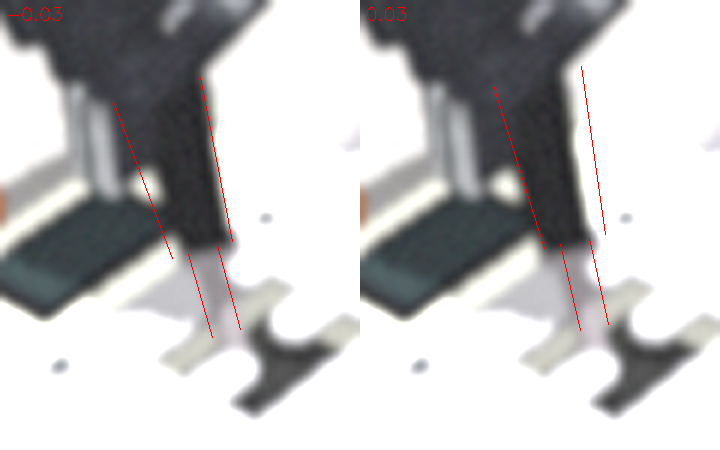

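Fore is about 0, so the lever is in neutral on the left. I'll back off and go round to its left side.

Request:
{"name": "step_arm", "arguments": {
  "plan": [
    {"slide": [-12, -2, 0], "yaw": 0},
    {"slide": [-25, -4, 0], "yaw": 0},
    {"slide": [-32.5, -5, 0], "yaw": 0},
    {"slide": [-36, 12, 0], "yaw": 0},
    {"slide": [-39, 30, 0], "yaw": 0},
    {"slide": [-41, 46, 0], "yaw": 0},
    {"slide": [-30, 48, 0], "yaw": 0},
    {"slide": [-15, 50, 0], "yaw": 0},
    {"slide": [0, 53, 0], "yaw": 0},
    {"slide": [12, 55, 0], "yaw": 0},
    {"slide": [18, 56, 0], "yaw": 0},
    {"slide": [18, 56, 0], "yaw": 0}
  ]
}}

```text
time: 6.5
eef_pos: [0.5062, 0.1271, 0.1722]
tool_rot: [-3.13, -0.251, -0.0]
force: [0.5, -0.3, -0.2]
grip_width: -0.003
```

```bash
python3 look.py 5; python3 ov.py 5 -.22 -.03 .03
```

```text
[0.5062 0.1271 0.1722] local 0.0006 0.0883 F [ 0.5 -0.3 -0.2] 6.5
```

View pics/ov_5_22.png

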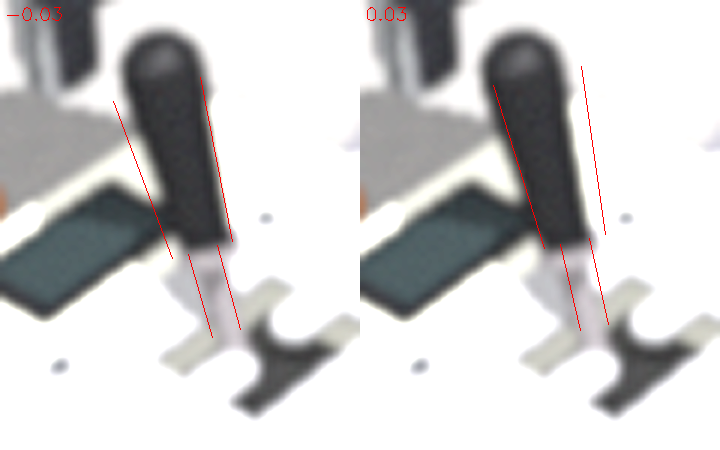

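View pics/l_5.png

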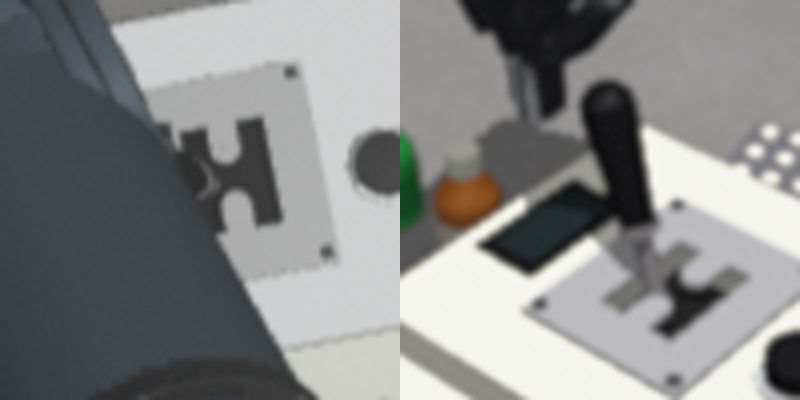

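```bash
cat > fit.py <<'E'
from h import *
import sys
# fit.py k domeu domev footu footv   (coords in ov panel, Z=6 origin 200,185)
k=sys.argv[1];v=np.array(list(map(float,sys.argv[2:6]))).reshape(2,2)/6-.5+[200,185]
S=pickle.load(open(f"side_{k}.pkl","rb"));p=np.load("con.npy")
g=least_squares(lambda x:(proj(S,C2W(p,[lever(x[0],x[1],.168),lever(x[0],x[1],.104)]))-v).ravel(),[0,0]);print(g.x,g.fun)
# with bias
E
python3 fit.py 5 163 72 203 248
```

```text
[-0.00701355 -0.22198552] [-0.25254756  0.50352851  0.44033377 -0.75869154]
```

Fore is about -0.007 and across about -0.22, so the lever is lined up with the channel. Pushing right, first half.

Request:
{"name": "step_arm", "arguments": {
  "plan": [
    {"slide": [1.5, -10, 0], "yaw": 0},
    {"slide": [3, -18, 0], "yaw": 0},
    {"slide": [3.8, -23, 0], "yaw": 0},
    {"slide": [4.5, -27, 0], "yaw": 0},
    {"slide": [5, -31, 0], "yaw": 0},
    {"slide": [5.8, -35, 0], "yaw": 0},
    {"slide": [6.5, -39, 0], "yaw": 0},
    {"slide": [7.2, -43, 0], "yaw": 0},
    {"slide": [7.8, -47, 0], "yaw": 0},
    {"slide": [8.5, -51, 0], "yaw": 0},
    {"slide": [9, -55, 0], "yaw": 0},
    {"slide": [9.5, -58, 0], "yaw": 0}
  ]
}}

```text
time: 7.8
eef_pos: [0.5166, 0.0702, 0.1749]
tool_rot: [-3.129, -0.253, -0.008]
force: [-3.2, 4.0, 25.2]
grip_width: 0.002
```

```bash
python3 look.py 6
```

```text
[0.5166 0.0702 0.1749] local 0.0016 0.0305 F [-3.2  4.  25.2] 7.8
```

View pics/l_6.png

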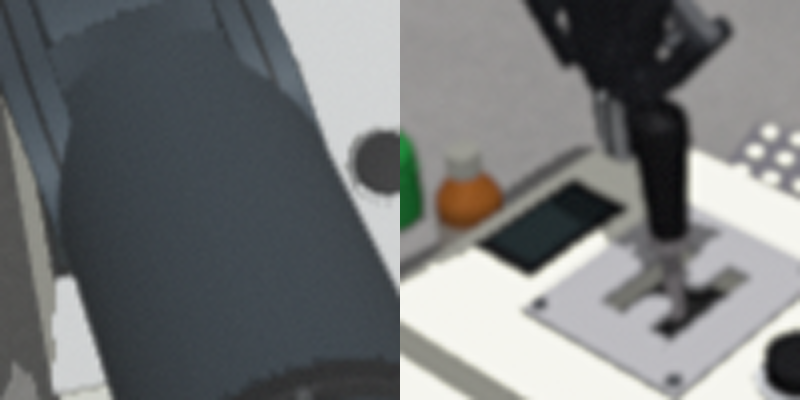

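The upward force of 25 N means the gripper's linkage is resting on the lever's dome. I'll raise the tool 12 mm before pushing on.

Request:
{"name": "step_arm", "arguments": {
  "plan": [
    {"slide": [0, 0, 4], "yaw": 0},
    {"slide": [0, 1, 8], "yaw": 0},
    {"slide": [0, 1, 11], "yaw": 0},
    {"slide": [0, 1, 11], "yaw": 0}
  ]
}}

```text
time: 8.3
eef_pos: [0.5167, 0.0704, 0.186]
tool_rot: [-3.129, -0.252, -0.008]
force: [-0.3, 0.3, -0.5]
grip_width: -0.0
```

```bash
python3 look.py 7; python3 ov.py 7 0 -.03 .03
```

```text
[0.5167 0.0704 0.186 ] local 0.0017 0.0307 F [-0.3  0.3 -0.5] 8.3
```

View pics/ov_7_0.png

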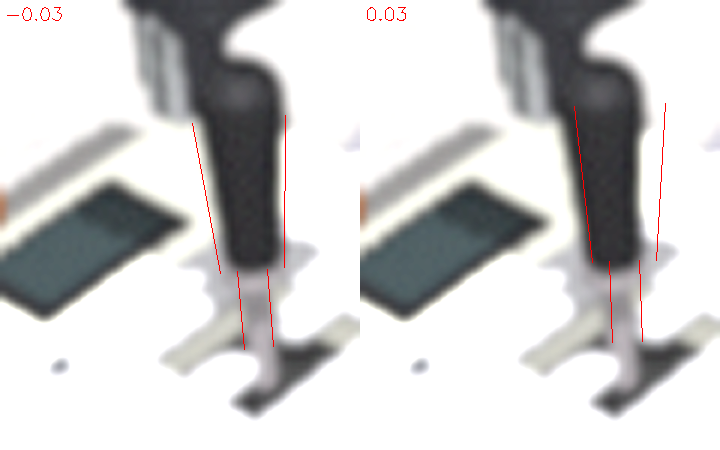

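```bash
python3 fit.py 7 243 98 254 262
```

```text
[ 0.00428775 -0.01860139] [-0.04033473  0.21026503  0.0687036  -0.32640858]
```

Request:
{"name": "step_arm", "arguments": {
  "plan": [
    {"slide": [0, -4, 0], "yaw": 0},
    {"slide": [0.5, -8, 0], "yaw": 0},
    {"slide": [1, -12, 0], "yaw": 0},
    {"slide": [1.5, -16, 0], "yaw": 0},
    {"slide": [2, -20, 0], "yaw": 0},
    {"slide": [2.5, -24, 0], "yaw": 0},
    {"slide": [3.5, -28, 0], "yaw": 0},
    {"slide": [4, -31, 0], "yaw": 0},
    {"slide": [4.2, -33, 0], "yaw": 0},
    {"slide": [4.2, -33, 0], "yaw": 0}
  ]
}}

```text
time: 9.4
eef_pos: [0.5206, 0.0369, 0.1855]
tool_rot: [-3.13, -0.251, -0.007]
force: [-0.1, 1.0, -0.2]
grip_width: 0.002
```

```bash
python3 look.py 8; sed -e 's/185:260,200:260/185:260,210:270/;s/\[200,185\]/[210,185]/' ov.py > ov2.py;sed 's/\[200,185\]/[210,185]/' fit.py>fit2.py; python3 ov2.py 8 .22 -.03 .03
```

```text
[0.5206 0.0369 0.1855] local 0.0 -0.003 F [-0.1  1.  -0.2] 9.4
```

View pics/ov_8_22.png

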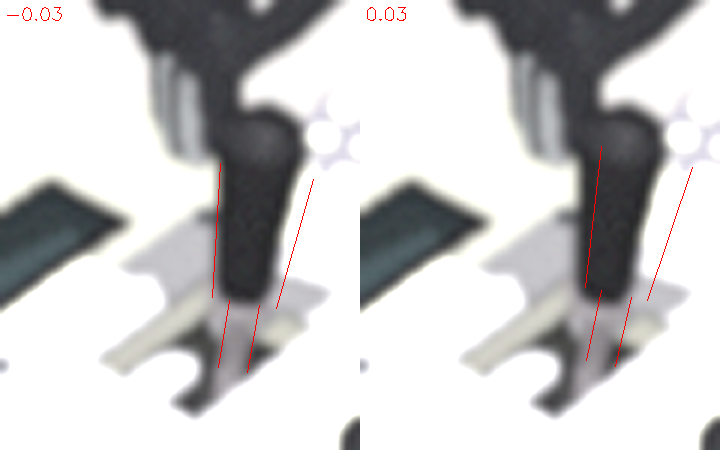

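```bash
python3 fit2.py 8 260 143 243 297
```

```text
[-0.0037813   0.18296695] [ 0.21600211  0.71070814 -0.37988308 -1.14662223]
```

Request:
{"name": "step_arm", "arguments": {
  "plan": [
    {"slide": [0.3, -2, 0], "yaw": 0},
    {"slide": [0.6, -4, 0], "yaw": 0},
    {"slide": [1, -6, 0], "yaw": 0},
    {"slide": [1.1, -7, 0], "yaw": 0},
    {"slide": [1.1, -7, 0], "yaw": 0}
  ]
}}

```text
time: 10.0
eef_pos: [0.5215, 0.0297, 0.1854]
tool_rot: [-3.13, -0.251, -0.006]
force: [-0.7, 2.0, -0.6]
grip_width: 0.001
```

```bash
python3 look.py 9;  python3 ov2.py 9 .24 -.03 .03
```

```text
[0.5215 0.0297 0.1854] local -0.0002 -0.0102 F [-0.7  2.  -0.6] 10.0
```

View pics/ov_9_24.png

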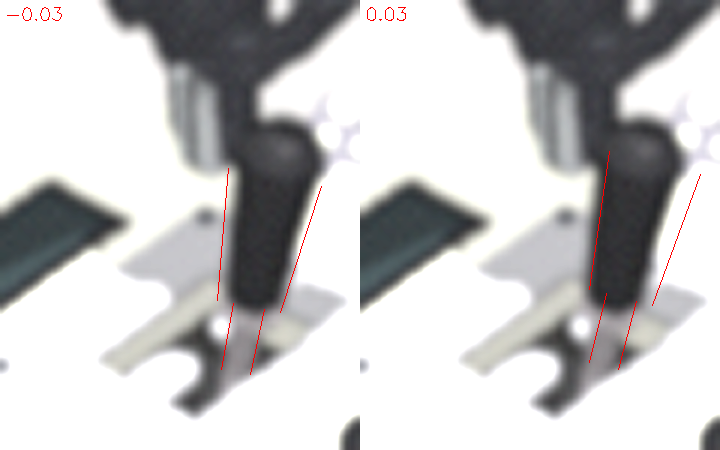

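```bash
python3 fit2.py 9 282 155 254 302
```

```text
[0.00395586 0.2282617 ] [ 0.07911272  0.53859594 -0.14627918 -0.87312498]
```

Across is about 0.228 and fore about 0, so the lever is in neutral on the right. I'll back off and go round behind it.

Request:
{"name": "step_arm", "arguments": {
  "plan": [
    {"slide": [-1.7, 10, 0], "yaw": 0},
    {"slide": [-3.3, 20, 0], "yaw": 0},
    {"slide": [-18, 18, -2], "yaw": 0},
    {"slide": [-33, 15, -4], "yaw": 0},
    {"slide": [-48, 12, -6], "yaw": 0},
    {"slide": [-55, 11, -7], "yaw": 0},
    {"slide": [-52, -5, -7], "yaw": 0},
    {"slide": [-50, -20, -7], "yaw": 0},
    {"slide": [-47, -32, -7], "yaw": 0},
    {"slide": [-47, -35, -7], "yaw": 0},
    {"slide": [-47, -35, -7], "yaw": 0}
  ]
}}

```text
time: 11.2
eef_pos: [0.4747, -0.0053, 0.1785]
tool_rot: [-3.13, -0.25, -0.006]
force: [0.2, 0.2, 0.3]
grip_width: -0.0
```

```bash
python3 look.py 10
```

```text
[ 0.4747 -0.0053  0.1785] local -0.0521 -0.0371 F [0.2 0.2 0.3] 11.2
```

View pics/l_10.png

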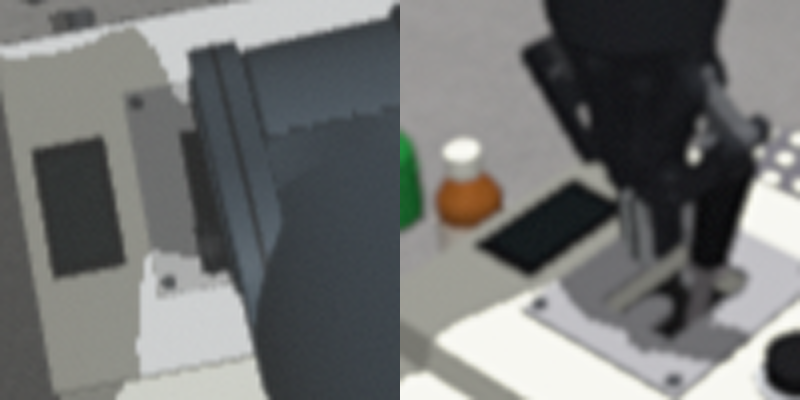

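Request:
{"name": "step_arm", "arguments": {
  "plan": [
    {"slide": [8, 1.3, 0], "yaw": 0},
    {"slide": [16, 2.6, 0], "yaw": 0},
    {"slide": [21, 3.4, 0], "yaw": 0},
    {"slide": [25, 4.1, 0], "yaw": 0},
    {"slide": [29, 4.8, 0], "yaw": 0},
    {"slide": [33, 5.4, 0], "yaw": 0},
    {"slide": [37, 6.1, 0], "yaw": 0},
    {"slide": [41, 6.7, 0], "yaw": 0},
    {"slide": [45, 7.4, 0], "yaw": 0},
    {"slide": [49, 8.1, 0], "yaw": 0},
    {"slide": [53, 8.7, 0], "yaw": 0},
    {"slide": [56, 9.2, 0], "yaw": 0}
  ]
}}

```text
time: 12.5
eef_pos: [0.5307, 0.0047, 0.1782]
tool_rot: [-3.13, -0.252, -0.005]
force: [-3.0, 0.7, -2.1]
grip_width: -0.001
```

```bash
python3 look.py 11
```

```text
[0.5307 0.0047 0.1782] local 0.0047 -0.0364 F [-3.   0.7 -2.1] 12.5
```

View pics/l_11.png

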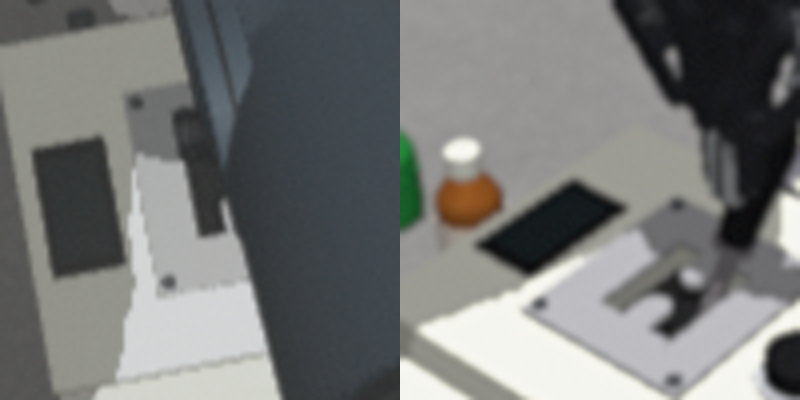

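Request:
{"name": "step_arm", "arguments": {
  "plan": [
    {"slide": [3, 0.5, 0], "yaw": 0},
    {"slide": [6, 1, 0], "yaw": 0},
    {"slide": [9, 1.5, 0], "yaw": 0},
    {"slide": [12, 2, 0], "yaw": 0},
    {"slide": [14, 2.3, 0], "yaw": 0},
    {"slide": [14, 2.3, 0], "yaw": 0}
  ]
}}

```text
time: 13.2
eef_pos: [0.5453, 0.0071, 0.1783]
tool_rot: [-3.13, -0.252, -0.007]
force: [-2.7, -1.0, -0.6]
grip_width: 0.004
```

Still only sliding friction (about 3 N). On in 1 mm rows until the stop shows.

Request:
{"name": "step_arm", "arguments": {
  "plan": [
    {"slide": [1, 0.2, 0], "yaw": 0},
    {"slide": [2, 0.3, 0], "yaw": 0},
    {"slide": [3, 0.5, 0], "yaw": 0},
    {"slide": [3, 0.5, 0], "yaw": 0}
  ]
}}

```text
time: 13.6
eef_pos: [0.5484, 0.0076, 0.1783]
tool_rot: [-3.13, -0.252, -0.007]
force: [-2.4, -0.3, -1.7]
grip_width: -0.0
```

```bash
python3 look.py 12
```

```text
[0.5484 0.0076 0.1783] local 0.0226 -0.0365 F [-2.4 -0.3 -1.7] 13.6
```

View pics/l_12.png

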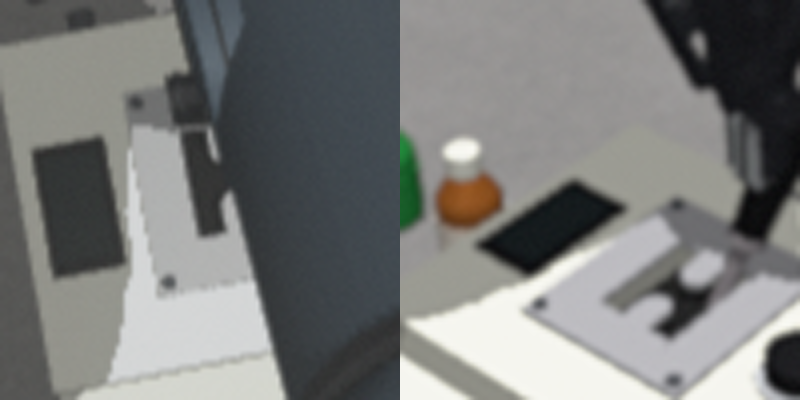

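Request:
{"name": "step_arm", "arguments": {
  "plan": [
    {"slide": [1, 0.2, 0], "yaw": 0},
    {"slide": [2, 0.3, 0], "yaw": 0},
    {"slide": [2, 0.3, 0], "yaw": 0}
  ]
}}

```text
time: 14.0
eef_pos: [0.5505, 0.0079, 0.1783]
tool_rot: [-3.13, -0.252, -0.007]
force: [-2.9, 0.1, -1.8]
grip_width: 0.003
```

Request:
{"name": "step_arm", "arguments": {
  "plan": [
    {"slide": [1, 0.2, 0], "yaw": 0},
    {"slide": [2, 0.3, 0], "yaw": 0},
    {"slide": [2, 0.3, 0], "yaw": 0}
  ]
}}

```text
time: 14.3
eef_pos: [0.5523, 0.0082, 0.1782]
tool_rot: [-3.13, -0.253, -0.006]
force: [-4.0, -0.4, -0.8]
grip_width: -0.001
```

Request:
{"name": "step_arm", "arguments": {
  "plan": [
    {"slide": [0.8, 0.1, 0], "yaw": 0},
    {"slide": [1.5, 0.2, 0], "yaw": 0},
    {"slide": [1.5, 0.2, 0], "yaw": 0}
  ]
}}

```text
time: 14.6
eef_pos: [0.5532, 0.0084, 0.178]
tool_rot: [-3.13, -0.252, -0.004]
force: [-6.4, -0.3, -0.8]
grip_width: 0.001
```

The force is rising and the travel is stalling, so the lever is at its stop. I'll back off, lift clear and check.

Request:
{"name": "step_arm", "arguments": {
  "plan": [
    {"slide": [-8, -1.3, 0], "yaw": 0},
    {"slide": [-18, -3, 0], "yaw": 0},
    {"slide": [-28, -4.6, 5], "yaw": 0},
    {"slide": [-35, -8, 35], "yaw": 0},
    {"slide": [-38, -25, 70], "yaw": 0},
    {"slide": [-38, -60, 110], "yaw": 0},
    {"slide": [-38, -100, 130], "yaw": 0},
    {"slide": [-38, -140, 140], "yaw": 0},
    {"slide": [-38, -180, 140], "yaw": 0},
    {"slide": [-38, -220, 140], "yaw": 0},
    {"slide": [-38, -250, 140], "yaw": 0},
    {"slide": [-38, -250, 140], "yaw": 0}
  ]
}}

```text
time: 15.8
eef_pos: [0.5137, -0.2468, 0.3183]
tool_rot: [3.131, 0.242, 0.004]
force: [-0.1, -0.3, 0.5]
grip_width: -0.002
```

```bash
python3 look.py 13; sed -e 's/185:260,200:260/185:260,220:280/;s/\[200,185\]/[220,185]/' ov.py > ov3.py;sed 's/\[200,185\]/[220,185]/' fit.py>fit3.py; python3 ov3.py 13 .24 .28 .32
python3 - <<'E'
import pickle,cv2
for n in("top","side"):cv2.imwrite(f"pics/end_{n}.png",pickle.load(open(f"{n}_13.pkl","rb"))["pixels"])
E
```

```text
[ 0.5137 -0.2468  0.3183] local -0.0533 -0.2817 F [-0.1 -0.3  0.5] 15.8
```

View pics/ov_13_24.png

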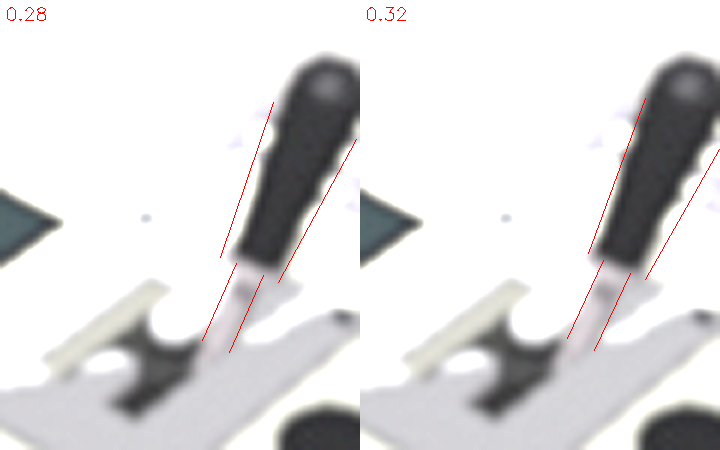

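View pics/end_top.png

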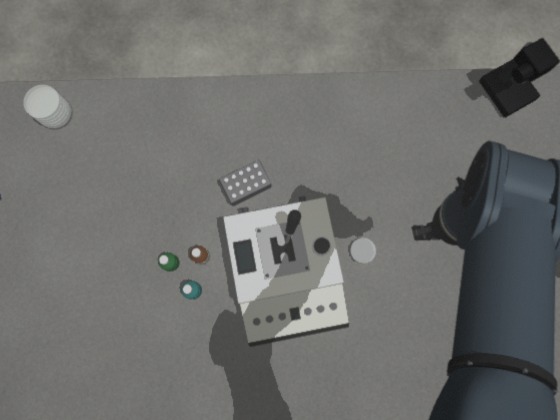

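View pics/end_side.png

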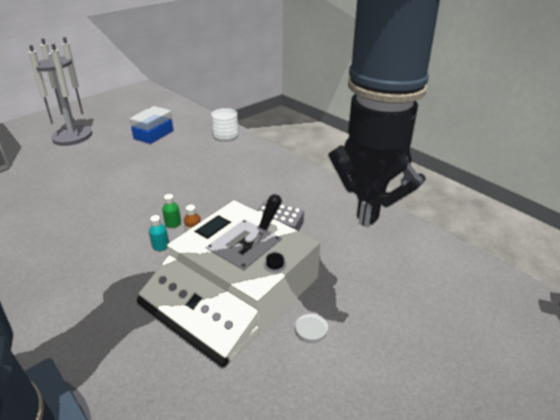

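```bash
python3 fit3.py 13 325 88 260 260
python3 - <<'E'
import pickle,cv2,numpy as np
from h import *
T=pickle.load(open("top_13.pkl","rb"));p=np.load("con.npy")
im=cv2.resize(T["pixels"][195:275,250:340],None,fx=8,fy=7.0,interpolation=cv2.INTER_CUBIC)
im=cv2.convertScaleAbs(im,alpha=1.5)
for f,c in((.25,(0,0,255)),(.32,(0,255,0))):
    q=(proj(T,C2W(p,[lever(f,.24,r) for r in(.103,.168)]))-[250,195]+.5)*[8,7]
    cv2.line(im,*[tuple(map(int,x)) for x in q],c,2)
cv2.imwrite("pics/endc.png",im)
a=T["pixels"].astype(int);b=cv2.imread("pics/top0.png").astype(int)
E
```

```text
[0.36829739 0.19430282] [ 0.30223947  0.77762239 -0.55741263 -1.17493402]
```

View pics/endc.png

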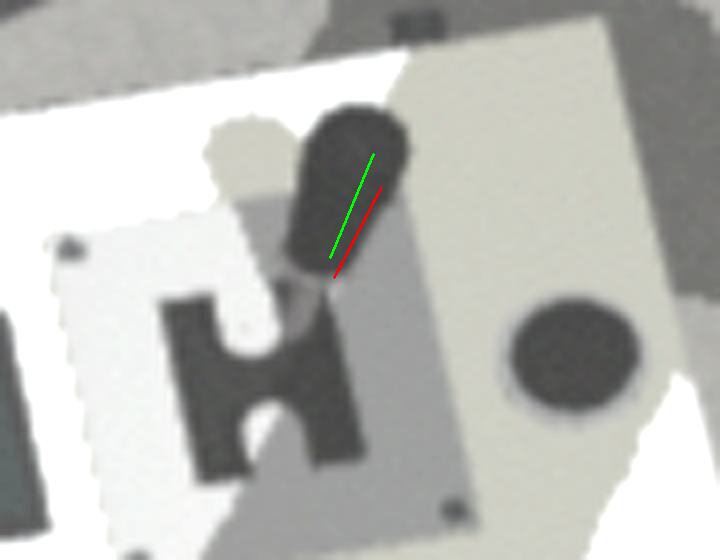

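Both views put the lever home in third: fore is about 0.32 or more, across about 0.19–0.22. The bottle (199,254), dish (363,250) and rack (245,182) sit at the same pixels as at the start, and the arm is clear.

```bash
python3 -c "
from rig import *
print(finish_job())"
```

```text
the job is handed in; nothing more can be done
None
```

I shifted the lever from second to third and handed the job in at about 16 s, well under the 72 s limit. No verdict came back. I pushed with the outside of the shut fingers only: forward to neutral, across to the right, then forward to the stop.

**Lever path, from the camera images:**

| Position | fore (rad) | across (rad) |
|---|---|---|
| Neutral, left | about -0.01 | -0.22 |
| Neutral, right | about 0.00 | +0.23 |
| Third, at the end | 0.32–0.37 | 0.19–0.22 |

- **Home position:** the force rose to about 6 N and the travel stalled, so the lever was at its stop. The two views disagreed slightly on the last row. The side view alone read fore 0.37, which is past the 0.32 stop, and across 0.19, so I put that down to measurement error. The top view looked nearer fore 0.33 and across 0.22. Both are within the required limits.
- **Other objects:** the bottle, dish and rack showed no visible shift from where they stood at the start. The arm ended well clear, with the force reading near zero.
- **One fault on the way:** during the sideways push the gripper's linkage came down on top of the lever, giving about 25 N upward. That is under the 40 N and 45 N limits, judging by the end-of-move reading. I raised the tool 11 mm and carried on, and the lever stayed in the channel.

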